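# Shift a bench-mounted range lever through its H gate

### The arm

A 6-joint arm with a two-finger parallel gripper is mounted at the origin on a cart in front of the work surface, level with it; the furniture and walls round the work are solid. World frame = base frame: x ahead of the robot, y to its left, z up, the work surface at z = 0. Lengths are in mm, angles in rad, forces in N, time in s.
With the tool pointing down it reaches from about 325 to 750 mm from the base axis. Payload 7.6 kg.
Tool frame: the origin (TCP) lies midway between the tips of the shut fingers; the grasp point (between the pads) lies 19 mm behind it; z points along the fingers, y is the direction in which the jaws open and shut (so a half turn about z gives the same grasp; the last joint's range is limited). The gripper opens to 85 mm and grips with 20 to 120 N. Pads are 22 mm wide; open, the fingers measure 114 mm over their backs; the gripper's body (76 mm by 85 mm) begins 54 mm behind the grasp point. The pads swing forward as they close: fully open they stand 13 mm farther back than shut.
Start: joints at [-1.183, 0.052, 1.401, -0, 1.689, -0.07], TCP at [232.064, -470.948, 231.323] pointing down, gripper open.
Joint ranges: [-2.9, 2.9], [-0.91, 2.17], [0.12, 2.37], [-1.06, 4.2], [0.26, 2.73], [-2.93, 2.93]. Speed limits (rad/s): [2.57, 2.57, 3.01, 3.14, 3.14, 3.14].

### API

Orientations are given as a rotation vector (axis times angle).
In Python, from plant import sense, capture, job_done, find_in gives the robot as it stands.
- The arm moves only by the tool drive_tool, never from a script. Its argument "commands" is a list of rows, each an object of numbers: "dx", "dy", "dz": the shift along the world's x, y, z in units of 40 mm (1.0 is 40 mm); "wx", "wy", "wz": the turn, a rotation vector about the world's x, y, z in units of 6 degrees (1.0 is 6 degrees); "hand": the closure in counts, from 0 (fully open) to 255 (shut). In form: [{"dx": .., "dy": .., "dz": .., "wx": .., "wy": .., "wz": .., "hand": ..}, ...]. A call has 1 to 8 rows; each row shifts and turns the commanded pose from where the row before left it; what a row does not reach is not made up. A row lasts 1/12 s, in which the tool goes at most 41.7 mm and 7.16 degrees, less where a joint would pass 70% of its speed; a pose out of reach is approached as far as the arm can. A call is refused whole if a number of a shift passes 1 or a number of a turn 1, either way. A call with a gripper value outside its range is refused whole. The fingers move at their own pace and stop on an object; the grip force is fixed at half the most. Time passes only in rows, so rows that do not move let the fingers close. It gives the time, the measured TCP pose, the force and the opening at its end, in the units of the state.
- sense(): the state, without advancing time (a new reading comes with each control period).
- capture(name): name is "scene" or "top"; returns a dict with "color" (480x640x3 uint8, red, green, blue), "fx", "fy", "cx", "cy" (pixels), "world_from_camera" (4x4, takes a point from camera to world coordinates). Camera axes: x right, y up, looking along -z (the intrinsics and any distortion apply to the point x, -y, -z); pixel columns grow to the right and rows downward; lengths in mm; the calibration is good to about 2 mm. A picture is of the moment at which its call begins. There is no depth.
- job_done(): hands the job in, once; it reports no verdict.
Trained networks look in the newest picture that a camera, given by its name, has taken for a name from the list of things; names that differ only in an ending like _2 or _b are one class to them, and where a whole thing is asked for, a point or a joint stands for the part that bears it (a point fixed in the world has none). Each returns a list of dicts, best first, with "confidence" (0 to 1); they miss things now and then, are a little off and sometimes report something else, mostly with a low value. They report only what shows in the picture. A call takes as long as a camera call.
- find_in(camera, name): "uv" ([column, row] in pixels, amid what is visible of it).
The state is a dict: "clock": time; "qpos": joint angles; "qd": joint speeds; "tau": joint torques, N m; "position": TCP position; "orientation": TCP orientation; "force": force on the tool from outside, world axes, zero at the start; "moment": the same for the moment, N m; "width": finger opening in mm.
Only numpy, scipy, OpenCV 4.12 (cv2) and the standard library are available. Lean on these libraries where they do the work, as an engineer would, in place of code of your own. Each camera call takes 0.05 s, during which the arm holds its last target. There are 200 camera calls.

### The job

Test the garden-tractor shifter on the bench: slide its gate lock fully open, move the shift lever out of the left lane across neutral into the right lane and all the way forward (to the end away from the lock tab), then slide the lock fully shut again. Leave the lever in that gear and do not disturb the tape, pliers and eyepiece lying beside the shifter.

Things in the scene. Friction and masses are not known exactly. Their poses are not given: they have to be found in the camera images.
- shifter: Grey metal console, fixed to the bench, 213 mm long in its x (-148 to +65), 110 wide (144 over the foot flanges), 90 high, steel gate plate on top. Origin on the table under the H gate's centre; +x is forward, away from the lock tab; +y is left. Above the plate rise only the lever, the lock and two keepers over the lock strip (9 mm high, x = -51 to -87 mm).
- knob (a point): Centre of the black knob (29 mm wide, 28 high) on the lever. The 10 mm steel lever tilts about a point 15 mm above the shifter's origin; knob centre 120 mm from it, so 124 to 135 mm above the table. In the shifter's frame it is at y = +31 mm in the left lane, -31 in the right, x = -36 to +36 along a lane, x = 0 in neutral. It starts anywhere along the left lane.
- lever_fore (a joint): Fore and aft tilt of the lever (rad): 0 in neutral, positive toward the shifter's +x (forward), stops at -0.31 and +0.31. Stays where it is left; about 2 to 3 N at the knob moves it.
- lever_side (a joint): Sideways tilt of the lever (rad): positive toward the shifter's +y (left), stops at +0.27 (left lane) and -0.27 (right lane). It crosses only near lever_fore = 0 (within about 0.05) and with the lock open. Stays where it is left; about 2 to 3 N at the knob moves it.
- lock (a joint): Travel of the lock strip (m): 0 shut, its nose bars the neutral cross slot between the lanes; 0.028 fully open, pulled along the shifter's -x, away from the gate. Stays where it is left; about 2 N moves it.
- lock_tab (a point): Middle of the brass lock strip's upright tab, 8 mm thick in the shifter's x, 26 wide in y, top 120 mm above the table; this point is 108 mm up, at y = 0, x = -105 mm (shut) to -133 mm (open) in the shifter's frame. The strip, 16 mm wide and 5 high, lies on the plate and runs from the tab to the gate.
- tape: Roll of masking tape lying flat, 98 mm diameter, 24 high, left of the shifter; origin at the centre of its underside. Bystander.
- pliers: Combination pliers, 126 x 44 x 10 mm, lying right of the shifter; origin at the centre of the underside. Bystander.
- eyepiece: Black watchmaker's eyepiece, 36 mm diameter, 26 high, standing right of the shifter; origin at the centre of its underside. Bystander.
- gate (a point): Centre of the H gate, on the plate's top face (90 mm up), axes as the shifter's. Two lanes along x, 60 mm long and 15 wide, centred at y = +20 mm (left) and -20 mm (right), joined at x = 0 by a neutral cross slot 18 mm wide with rounded corners.

How it is judged:
By the outcome, as a careful person would: the job done as asked, in the order asked, and still so for the second after the job is handed in, with the robot touching nothing.
It also fails if it takes over 48 s, if anything falls off the work surface, if the arm or the gripper's body presses on something with over 40 N, if the wrist force passes 120 N, or if a joint passes its speed limit or range.

## Working session

There is one attempt and no reset: what is moved stays moved. The work goes in short steps, Python scripts to look and compute and a tool call to move; the robot and the scene stay as the last step left them, time stands still between calls to the robot, and variables do not carry over. Pictures are saved under pics/ and viewed, about 8 in all and at most 12, crops included, and the job is handed in when it is done.

Besides the shell and the picture viewer there is one more tool, called after "Request:" by a JSON object that holds its "op" and its "data". drive_tool: Moves the arm, as the interface text tells. Its arguments: {"type":"object","properties":{"commands":{"type":"array","items":{"type":"object","properties":{"dx":{"type":"number"},"dy":{"type":"number"},"dz":{"type":"number"},"wx":{"type":"number"},"wy":{"type":"number"},"wz":{"type":"number"},"hand":{"type":"number"}}}}},"required":["commands"]}

```bash
mkdir -p pics; ls
cat > h.py <<'E'
import numpy as np, cv2
from plant import sense, capture, job_done, find_in
def ray(c,uv):
    T=np.array(c["world_from_camera"]); u,v=uv
    d=np.array([(u-c["cx"])/c["fx"],-(v-c["cy"])/c["fy"],-1.]); return T[:3,3],T[:3,:3]@d
def at(c,uv,z):
    o,d=ray(c,uv); return (o+d*(z-o[2])/d[2]).round(1)
def proj(c,p):
    T=np.array(c["world_from_camera"]); q=T[:3,:3].T@(np.array(p)-T[:3,3])
    return np.array([c["cx"]+c["fx"]*q[0]/-q[2], c["cy"]-c["fy"]*q[1]/-q[2]]).round(1)
def save(c,n): cv2.imwrite("pics/"+n,np.ascontiguousarray(c["color"][:,:,::-1]))
E
python3 - <<'E'
from h import *
for n in("scene","top"):
    c=capture(n); save(c,n+"0.png")
    print(n,{k:v for k,v in c.items() if k!="color"})
    for t,z in(("shifter",90),("knob",128),("lock_tab",108),("gate",90),("tape",12),("pliers",5),("eyepiece",13)):
        for r in find_in(n,t)[:2]: print(t,np.round(r["uv"],1),round(r["confidence"],2),at(c,r["uv"],z))
print(sense())
E
```

```text
pics
scene {'fx': 515.1746471490263, 'fy': 515.1746471490263, 'cx': 319.72188204943865, 'cy': 240.85318405388918, 'world_from_camera': array([[ 8.96438729e-01,  2.30329421e-01, -3.78610570e-01,
         3.28713170e+02],
       [-4.43150873e-01,  4.58448546e-01, -7.70352020e-01,
        -6.16958946e+02],
       [-3.86126949e-03,  8.58354990e-01,  5.13041716e-01,
         5.57322800e+02],
       [ 0.00000000e+00,  0.00000000e+00,  0.00000000e+00,
         1.00000000e+00]])}
knob [306.7 269.6] 0.64 [591.4 -38.3 128. ]
lock_tab [419.9 363.7] 0.73 [ 640.2 -257.5  108. ]
lock_tab [282.1 314.6] 0.64 [526.8 -95.9 108. ]
gate [302.7 339.5] 0.71 [ 539.1 -135.9   90. ]
tape [240.  294.8] 0.85 [524.1  99.1  12. ]
pliers [362.4 401.8] 0.95 [ 597.9 -199.7    5. ]
pliers [308.9 271.5] 0.67 [667.6 119.8   5. ]
eyepiece [420.1 361.5] 0.65 [ 709.  -177.8   13. ]
top {'fx': 503.334122008025, 'fy': 503.334122008025, 'cx': 317.494708883483, 'cy': 244.58695917216318, 'world_from_camera': array([[ 2.26203359e-02,  9.91455841e-01, -1.28466474e-01,
         5.15456683e+02],
       [-9.99738556e-01,  2.200369
[... 636 characters left out ...]
13. ]
eyepiece [387.8 280.1] 0.23 [572.1 -91.4  13. ]
{'clock': 0.8, 'qpos': array([-1.18334583e+00,  5.21729536e-02,  1.40070941e+00,  2.00853168e-05,
        1.68859345e+00, -7.02591506e-02]), 'qd': array([ 0.00031633, -0.0008313 ,  0.00021765,  0.00046969, -0.00199344,
        0.00052778]), 'tau': array([-1.78607312e-03, -3.81511617e+01, -3.60297489e+01, -1.32950395e-04,
        1.37522925e-04,  3.60161403e-05]), 'position': array([ 232.04644669, -470.95494231,  231.3327444 ]), 'orientation': array([3.05957125e+00, 7.12687261e-01, 5.99193538e-05]), 'force': array([ 0.43077703,  0.68468363, -0.32042479]), 'moment': array([ 0.05673748, -0.04846068, -0.01758487]), 'width': 85.60357945681478}
```

Run:
```python
import cv2
a=cv2.imread("pics/top0.png")[190:390,250:470]; cv2.imwrite("pics/a.png",cv2.resize(a,(660,600),interpolation=2))
a=cv2.imread("pics/scene0.png")[230:430,200:460]; cv2.imwrite("pics/b.png",cv2.resize(a,(780,600),interpolation=2))
```

```text
(no output)
```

View pics/a.png

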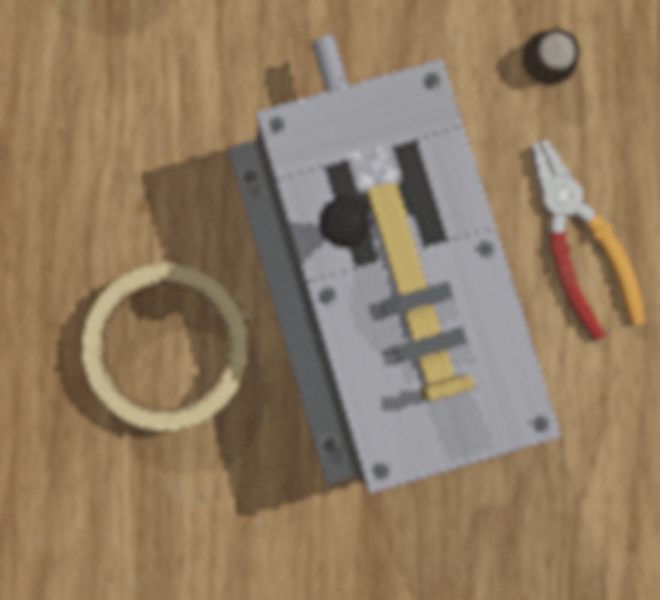

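View pics/b.png

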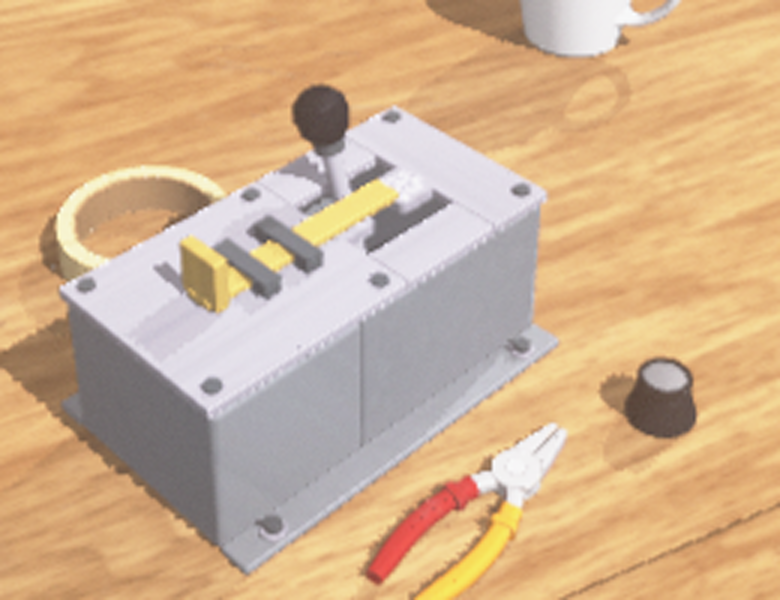

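The top crop shows plate corners at (258,113), (443,62), (560,437), (370,492), the knob at (346,220) and the tab at (450,386). In the scene crop the corners are at (392,108), (548,193), (212,413), (62,290), the knob at (321,118) and the tab at (205,272). The lock looks shut and the knob is in the left lane.

Run:
```python
from h import *
from scipy.optimize import least_squares
M=np.array([[65,55],[65,-55],[-148,-55],[-148,55.]])
C={"top":capture("top"),"scene":capture("scene")}
P={"top":np.array([[258,113],[443,62],[560,437],[370,492],[346,220],[450,384]])/3+[250,190],
"scene":np.array([[392,108],[548,193],[212,413],[62,290],[321,116],[205,270]])/3+[200,230]}
def fr(p,m,z):
    c,s=np.cos(p[2]),np.sin(p[2]); return [p[0]+c*m[0]-s*m[1],p[1]+s*m[0]+c*m[1],z]
def res(p,cs): return np.concatenate([proj(C[n],fr(p,m,90))-P[n][i] for n in cs for i,m in enumerate(M)])
for cs in(["top"],["scene"],["top","scene"]):
    r=least_squares(res,[560,-60,.27],args=(cs,),x_scale=[1,1,.01],diff_step=1e-3); p=r.x; print(cs,p.round(3),r.fun.round(1))
print("R",np.cos(p[2]),np.sin(p[2]))
from scipy.optimize import least_squares as L
for k,nm,z in((4,"knob",128),(5,"tab",110)):
    for n in C: 
        w=at(C[n],P[n][k],z); d=w[:2]-p[:2]; c,s=np.cos(p[2]),np.sin(p[2]); print(nm,n,w,"local",c*d[0]+s*d[1],-s*d[0]+c*d[1])
for x,y,nm in((-105,0,'tab'),(-133,0,'tabopen'),(0,31,'L'),(0,-31,'R'),(36,-31,'Rf')): print(nm,np.round(fr(p,(x,y),0),1))
```

```text
['top'] [ 6.05461e+02 -6.21800e+01  2.59000e-01] [-0.3  0.   0.8  2.  -5.3  0.5 -6.6 -1.8]
['scene'] [ 6.07628e+02 -6.75170e+01  3.02000e-01] [-0.3  0.3 -0.7  1.3  0.5 -1.   0.5 -1.3]
['top', 'scene'] [ 6.0670e+02 -6.6719e+01  2.9800e-01] [ 1.3  0.9  1.7  0.5  0.4 -2.3 -0.1 -2.2 -0.8  0.2 -1.5  1.3 -0.8 -1.3
 -0.4 -1.7]
R 0.9559302587014386 0.29359383593495403
knob top [591.1 -39.8 128. ] local -7.009689564883002 30.312389411972582
knob scene [592.8 -36.2 128. ] local -4.327670315724788 33.25462882220835
tab top [505.3 -98.3 110. ] local -106.20374516366125 -0.4191795988425149
tab scene [ 504.9 -100.5  110. ] local -107.23202370619876 -2.4047886336116875
tab [506.3 -97.5   0. ]
tabopen [ 479.6 -105.8    0. ]
L [597.6 -37.1   0. ]
R [615.8 -96.4   0. ]
Rf [650.2 -85.8   0. ]
```

Request:
{"op": "drive_tool", "data": {"commands": [{"dx":0.49,"dy":0.67,"wz":0.96},{"dx":0.49,"dy":0.67,"wz":0.96},{"dx":0.49,"dy":0.67,"wz":0.96},{"dx":0.49,"dy":0.67,"wz":0.96},{"dx":0.49,"dy":0.67,"wz":0.96},{"dx":0.49,"dy":0.67,"wz":0.96},{"dx":0.49,"dy":0.67,"wz":0.96},{"dx":0.49,"dy":0.67,"wz":0.96}]}}

```text
$.commands[0]: bad value
```

Request:
{"op": "drive_tool", "data": {"commands": [{"dx":0.49,"dy":0.67,"wz":0.96},{"dx":0.49,"dy":0.67,"wz":0.96},{"dx":0.49,"dy":0.67,"wz":0.96},{"dx":0.49,"dy":0.67,"wz":0.96},{"dx":0.49,"dy":0.67,"wz":0.96},{"dx":0.49,"dy":0.67,"wz":0.96},{},{}]}}

```text
$.commands[0]: bad value
```

```bash
cat >> h.py <<'E'
S=np.array([606.6,-66.5]); A=.298
def loc(w):
    c,s=np.cos(A),np.sin(A); d=np.array(w[:2])-S; return np.array([c*d[0]+s*d[1],-s*d[0]+c*d[1]]).round(1)
def wor(x,y):
    c,s=np.cos(A),np.sin(A); return (S+[c*x-s*y,s*x+c*y]).round(1)
def state():
    s=sense(); from scipy.spatial.transform import Rotation as R
    m=R.from_rotvec(s["orientation"]).as_matrix(); print("t",round(s["clock"],2),"pos",s["position"].round(1),"loc",loc(s["position"]),"jaw",np.arctan2(m[1,1],m[0,1]).round(3),"z",m[:,2].round(3),"F",s["force"].round(1),"w",round(s["width"],1)); return s
E
python3 -c "
from h import *
state()
c=capture('top');save(c,'t1.png')
a=cv2.imread('pics/t1.png')[190:390,250:470]; cv2.imwrite('pics/c.png',cv2.resize(a,(660,600),interpolation=2))"
```

```text
t 0.9 pos [ 232.1 -470.9  231.3] loc [-476.8 -276.7] jaw -1.113 z [ 0. -0. -1.] F [ 0.6 -0.7 -1.2] w 85.6
```

Request:
{"op": "drive_tool", "data": {"commands": [{"dx":0.49,"dy":0.67,"dz":0,"wx":0,"wy":0,"wz":0.96,"hand":0},{"dx":0.49,"dy":0.67,"dz":0,"wx":0,"wy":0,"wz":0.96,"hand":0},{"dx":0.49,"dy":0.67,"dz":0,"wx":0,"wy":0,"wz":0.96,"hand":0},{"dx":0.49,"dy":0.67,"dz":0,"wx":0,"wy":0,"wz":0.96,"hand":0},{"dx":0.49,"dy":0.67,"dz":0,"wx":0,"wy":0,"wz":0.96,"hand":0},{"dx":0.49,"dy":0.67,"dz":0,"wx":0,"wy":0,"wz":0.96,"hand":0},{"dx":0.49,"dy":0.67,"dz":0,"wx":0,"wy":0,"wz":0.96,"hand":0}]}}

```text
clock: 1.53
position: [369.9, -281.9, 231.5]
orientation: [2.622, 1.73, 0.0]
force: [0.2, -0.6, 0.0]
width: 85.6
```

Request:
{"op": "drive_tool", "data": {"commands": [{"dx":0.49,"dy":0.67,"dz":0,"wx":0,"wy":0,"wz":0.96,"hand":0},{"dx":0.49,"dy":0.67,"dz":0,"wx":0,"wy":0,"wz":0.96,"hand":0},{"dx":0.49,"dy":0.67,"dz":0,"wx":0,"wy":0,"wz":0.96,"hand":0},{"dx":0.49,"dy":0.67,"dz":0,"wx":0,"wy":0,"wz":0.96,"hand":0},{"dx":0.49,"dy":0.67,"dz":0,"wx":0,"wy":0,"wz":0.96,"hand":0},{"dx":0.49,"dy":0.67,"dz":0,"wx":0,"wy":0,"wz":0.96,"hand":0},{"dx":0.49,"dy":0.67,"dz":0,"wx":0,"wy":0,"wz":0.96,"hand":0},{"dx":0,"dy":0,"dz":0,"wx":0,"wy":0,"wz":0,"hand":0}]}}

```text
clock: 2.2
position: [508.5, -91.6, 231.0]
orientation: [-1.858, -2.532, -0.003]
force: [0.0, 0.8, -0.1]
width: 85.2
```

```bash
python3 -c "
from h import *
state()
c=capture('scene');save(c,'t1.png')
a=cv2.imread('pics/t1.png')[130:380,170:480]; cv2.imwrite('pics/c.png',cv2.resize(a,(744,600),interpolation=2))"
```

```text
t 2.2 pos [508.5 -91.6 231. ] loc [-101.2    4.8] jaw 0.305 z [ 0.     0.002 -1.   ] F [ 0.   0.8 -0.1] w 85.2
```

View pics/c.png

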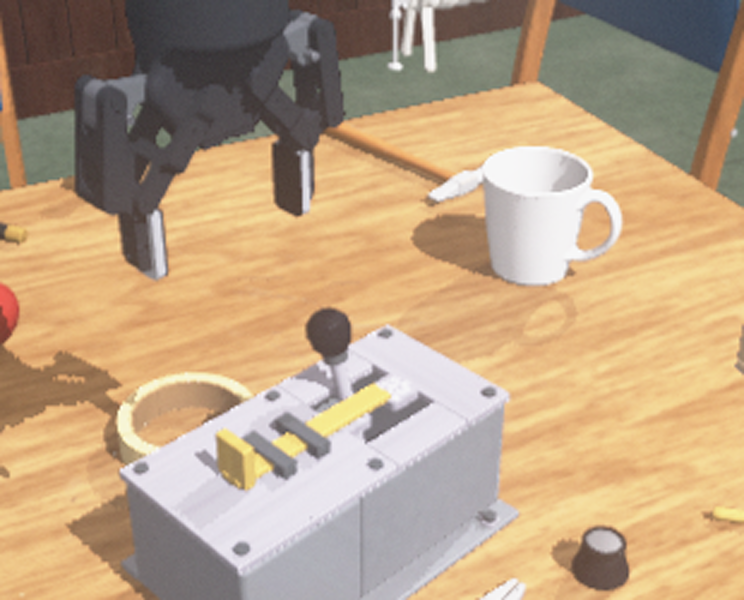

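The picture shows the open jaws above the shifter, lined up with its x axis. The knob is at (328,330) and the tab at (237,460).

Request:
{"op": "drive_tool", "data": {"commands": [{"dx":-0.06,"dy":-0.17,"dz":-0.8,"wx":0,"wy":0,"wz":0,"hand":0},{"dx":0,"dy":0,"dz":-0.9,"wx":0,"wy":0,"wz":0,"hand":0},{"dx":0,"dy":0,"dz":-0.9,"wx":0,"wy":0,"wz":0,"hand":0},{"dx":0,"dy":0,"dz":-0.4,"wx":0,"wy":0,"wz":0,"hand":0},{"dx":0,"dy":0,"dz":0,"wx":0,"wy":0,"wz":0,"hand":0},{"dx":0,"dy":0,"dz":0,"wx":0,"wy":0,"wz":0,"hand":100},{"dx":0,"dy":0,"dz":0,"wx":0,"wy":0,"wz":0,"hand":120}]}}

```text
clock: 2.83
position: [504.9, -103.3, 113.4]
orientation: [1.871, 2.52, 0.002]
force: [-0.5, 0.0, -0.1]
width: 64.0
```

```bash
python3 -c "
from h import *
state()
c=capture('scene');save(c,'t2.png')
a=cv2.imread('pics/t2.png')[200:400,190:440]; cv2.imwrite('pics/d.png',cv2.resize(a,(750,600),interpolation=2))"
```

```text
t 2.83 pos [ 504.9 -103.3  113.4] loc [-108.1   -5.3] jaw 0.293 z [ 0.003 -0.001 -1.   ] F [-0.5  0.  -0.1] w 64.0
```

View pics/d.png

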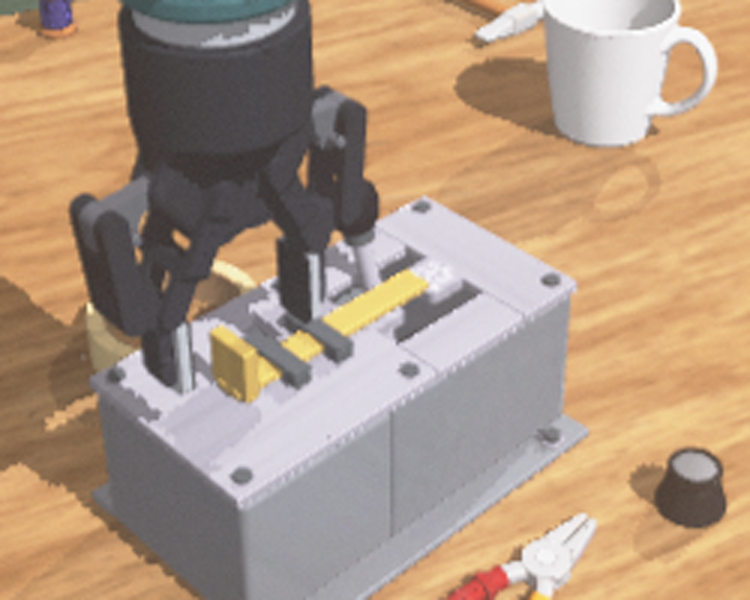

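The picture shows the fingers straddling the tab, at (235,365), with nothing touching. The tool sits about 4 mm too far right and 10 mm too high.

Request:
{"op": "drive_tool", "data": {"commands": [{"dx":0.03,"dy":0.12,"dz":-0.25,"wx":0,"wy":0,"wz":0,"hand":140},{"dx":0,"dy":0,"dz":0,"wx":0,"wy":0,"wz":0,"hand":160},{"dx":0,"dy":0,"dz":0,"wx":0,"wy":0,"wz":0,"hand":180},{"dx":0,"dy":0,"dz":0,"wx":0,"wy":0,"wz":0,"hand":180},{"dx":0,"dy":0,"dz":0,"wx":0,"wy":0,"wz":0,"hand":180}]}}

```text
clock: 3.3
position: [505.4, -97.7, 101.6]
orientation: [1.871, 2.523, 0.0]
force: [0.5, -0.2, -1.0]
width: 25.3
```

```bash
python3 -c "
from h import *
state()"
```

```text
t 3.3 pos [505.4 -97.7 101.6] loc [-1.059e+02 -1.000e-01] jaw 0.295 z [ 0.001 -0.    -1.   ] F [ 0.5 -0.2 -1. ] w 25.3
```

Request:
{"op": "drive_tool", "data": {"commands": [{"dx":0,"dy":0,"dz":0.03,"wx":0,"wy":0,"wz":0,"hand":220},{"dx":0,"dy":0,"dz":0,"wx":0,"wy":0,"wz":0,"hand":255},{"dx":0,"dy":0,"dz":0,"wx":0,"wy":0,"wz":0,"hand":255},{"dx":0,"dy":0,"dz":0,"wx":0,"wy":0,"wz":0,"hand":255},{"dx":0,"dy":0,"dz":0,"wx":0,"wy":0,"wz":0,"hand":255}]}}

```text
clock: 3.72
position: [505.4, -97.7, 103.0]
orientation: [1.871, 2.523, 0.0]
force: [-2.0, 0.5, 4.2]
width: 6.5
```

Request:
{"op": "drive_tool", "data": {"commands": [{"dx":-0.14,"dy":-0.044,"dz":0,"wx":0,"wy":0,"wz":0,"hand":255},{"dx":-0.14,"dy":-0.044,"dz":0,"wx":0,"wy":0,"wz":0,"hand":255},{"dx":-0.14,"dy":-0.044,"dz":0,"wx":0,"wy":0,"wz":0,"hand":255},{"dx":-0.14,"dy":-0.044,"dz":0,"wx":0,"wy":0,"wz":0,"hand":255},{"dx":0,"dy":0,"dz":0,"wx":0,"wy":0,"wz":0,"hand":255}]}}

```text
clock: 4.13
position: [481.9, -105.2, 103.0]
orientation: [1.872, 2.523, -0.0]
force: [-2.6, 1.7, 5.5]
width: 6.4
```

Request:
{"op": "drive_tool", "data": {"commands": [{"dx":-0.06,"dy":-0.018,"dz":0,"wx":0,"wy":0,"wz":0,"hand":255},{"dx":-0.03,"dy":-0.009,"dz":0,"wx":0,"wy":0,"wz":0,"hand":255},{"dx":-0.03,"dy":-0.009,"dz":0,"wx":0,"wy":0,"wz":0,"hand":255},{"dx":0,"dy":0,"dz":0,"wx":0,"wy":0,"wz":0,"hand":255}]}}

```text
clock: 4.47
position: [479.0, -106.0, 103.0]
orientation: [1.87, 2.521, 0.004]
force: [6.6, 2.9, 1.8]
width: 6.7
```

```bash
python3 -c "
from h import *
state()"
```

```text
t 4.47 pos [ 479. -106.  103.] loc [-133.6   -0.3] jaw 0.295 z [ 0.004  0.    -1.   ] F [6.6 2.9 1.8] w 6.7
```

Request:
{"op": "drive_tool", "data": {"commands": [{"dx":-0.05,"dy":-0.015,"dz":0,"wx":0,"wy":0,"wz":0,"hand":255},{"dx":0,"dy":0,"dz":0,"wx":0,"wy":0,"wz":0,"hand":255},{"dx":0,"dy":0,"dz":0,"wx":0,"wy":0,"wz":0,"hand":255}]}}

```text
clock: 4.72
position: [478.9, -106.1, 103.1]
orientation: [1.867, 2.519, 0.01]
force: [17.5, 5.3, -3.5]
width: 6.9
```

Request:
{"op": "drive_tool", "data": {"commands": [{"dx":0,"dy":0,"dz":0,"wx":0,"wy":0,"wz":0,"hand":200},{"dx":0,"dy":0,"dz":0,"wx":0,"wy":0,"wz":0,"hand":180},{"dx":0,"dy":0,"dz":0,"wx":0,"wy":0,"wz":0,"hand":180},{"dx":0,"dy":0,"dz":0.7,"wx":0,"wy":0,"wz":0,"hand":180},{"dx":0,"dy":0,"dz":0.9,"wx":0,"wy":0,"wz":0,"hand":150},{"dx":0,"dy":0,"dz":0.9,"wx":0,"wy":0,"wz":0,"hand":90},{"dx":0,"dy":0,"dz":0,"wx":0,"wy":0,"wz":0,"hand":60}]}}

```text
clock: 5.3
position: [478.1, -107.9, 210.0]
orientation: [1.866, 2.514, 0.005]
force: [0.1, -0.2, 0.9]
width: 58.4
```

```bash
python3 -c "
from h import *
state()
for n in('scene','top'):
  c=capture(n);save(c,n+'3.png')
  for t,z in(('knob',129),('lock_tab',108)):
    for r in find_in(n,t)[:2]: print(n,t,np.round(r['uv'],1),round(r['confidence'],2),loc(at(c,r['uv'],z)))
a=cv2.imread('pics/scene3.png')[200:400,190:440]; cv2.imwrite('pics/e.png',cv2.resize(a,(750,600),interpolation=2))"
```

```text
t 5.3 pos [ 478.1 -107.9  210. ] loc [-135.    -1.8] jaw 0.294 z [ 0.011 -0.004 -1.   ] F [ 0.1 -0.2  0.9] w 58.4
scene knob [307.1 269.3] 0.62 [-6.3 30.5]
scene lock_tab [267.8 323. ] 0.85 [-110.2   -5.1]
top knob [393.3 298.5] 0.67 [-72.8   3.4]
top knob [360.7 262.9] 0.5 [-4.4 37.1]
top lock_tab [390.4 297.5] 0.6 [-70.4   4.4]
```

View pics/e.png

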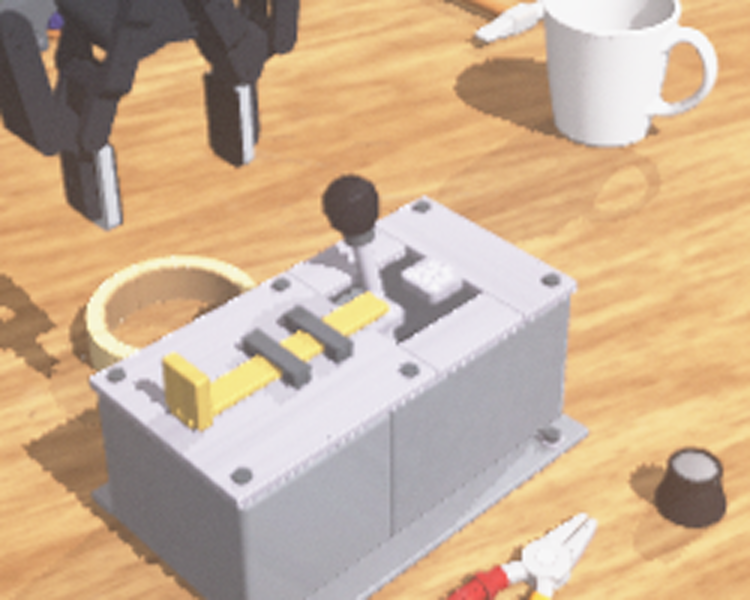

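The lock strip is drawn right back, with the tab at (188,390). The neutral slot is clear. The knob is at (351,205), still in the left lane.

Request:
{"op": "drive_tool", "data": {"commands": [{"dx":0.71,"dy":0.435,"dz":0,"wx":0,"wy":0,"wz":0,"hand":0},{"dx":0.71,"dy":0.435,"dz":0,"wx":0,"wy":0,"wz":0,"hand":0},{"dx":0.71,"dy":0.435,"dz":0,"wx":0,"wy":0,"wz":0,"hand":0},{"dx":0.71,"dy":0.435,"dz":0,"wx":0,"wy":0,"wz":0,"hand":0},{"dx":0,"dy":0,"dz":0,"wx":0,"wy":0,"wz":0,"hand":0},{"dx":0,"dy":0,"dz":0,"wx":0,"wy":0,"wz":0,"hand":0}]}}

```text
clock: 6.1
position: [589.6, -36.4, 199.8]
orientation: [-1.867, -2.522, 0.004]
force: [0.0, -0.2, -0.1]
width: 85.5
```

```bash
python3 -c "
from h import *
state()"
```

```text
t 6.1 pos [589.6 -36.4 199.8] loc [-7.4 33.8] jaw 0.296 z [-0.004  0.    -1.   ] F [ 0.  -0.2 -0.1] w 85.5
```

Request:
{"op": "drive_tool", "data": {"commands": [{"dx":0.05,"dy":-0.045,"dz":-0.6,"wx":0,"wy":0,"wz":0,"hand":0},{"dx":0,"dy":0,"dz":-0.8,"wx":0,"wy":0,"wz":0,"hand":0},{"dx":0,"dy":0,"dz":-0.8,"wx":0,"wy":0,"wz":0,"hand":0},{"dx":0,"dy":0,"dz":0,"wx":0,"wy":0,"wz":0,"hand":80},{"dx":0,"dy":0,"dz":0,"wx":0,"wy":0,"wz":0,"hand":110},{"dx":0,"dy":0,"dz":0,"wx":0,"wy":0,"wz":0,"hand":120},{"dx":0,"dy":0,"dz":0,"wx":0,"wy":0,"wz":0,"hand":120}]}}

```text
clock: 6.68
position: [592.8, -39.5, 117.6]
orientation: [1.87, 2.52, 0.003]
force: [0.4, 0.1, 0.4]
width: 45.3
```

```bash
python3 -c "
from h import *
state()
c=capture('scene');save(c,'s4.png')
a=cv2.imread('pics/s4.png')[170:370,210:460]; cv2.imwrite('pics/f.png',cv2.resize(a,(750,600),interpolation=2))"
```

```text
t 6.68 pos [592.8 -39.5 117.6] loc [-5.3 29.9] jaw 0.294 z [ 0.005 -0.001 -1.   ] F [0.4 0.1 0.4] w 45.3
```

View pics/f.png

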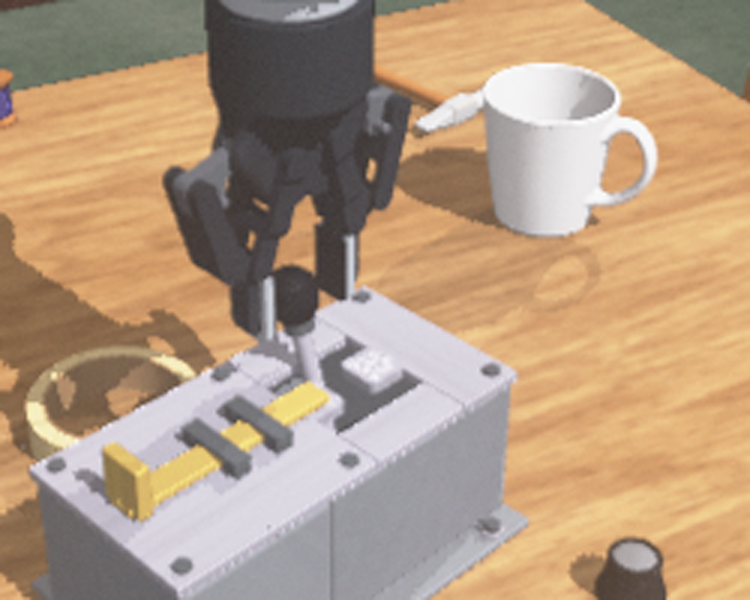

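The picture shows the knob, at (297,293), between the open pads.

Request:
{"op": "drive_tool", "data": {"commands": [{"dx":0,"dy":0.03,"dz":-0.13,"wx":0,"wy":0,"wz":0,"hand":140},{"dx":0,"dy":0,"dz":0,"wx":0,"wy":0,"wz":0,"hand":180},{"dx":0,"dy":0,"dz":0,"wx":0,"wy":0,"wz":0,"hand":220},{"dx":0,"dy":0,"dz":0,"wx":0,"wy":0,"wz":0,"hand":220},{"dx":0,"dy":0,"dz":0,"wx":0,"wy":0,"wz":0,"hand":220}]}}

```text
clock: 7.15
position: [591.7, -37.8, 109.9]
orientation: [1.871, 2.523, 0.0]
force: [-1.9, 0.6, 4.4]
width: 25.9
```

```bash
python3 -c "
from h import *
state()"
```

```text
t 7.15 pos [591.7 -37.8 109.9] loc [-5.8 31.8] jaw 0.295 z [ 0. -0. -1.] F [-1.9  0.6  4.4] w 25.9
```

Request:
{"op": "drive_tool", "data": {"commands": [{"dx":0.06,"dy":0.018,"dz":0,"wx":0,"wy":0,"wz":0,"hand":220},{"dx":0.06,"dy":0.018,"dz":0,"wx":0,"wy":0,"wz":0,"hand":220},{"dx":0,"dy":0,"dz":0,"wx":0,"wy":0,"wz":0,"hand":220},{"dx":0.057,"dy":-0.185,"dz":0.045,"wx":0,"wy":0,"wz":0,"hand":220},{"dx":0.057,"dy":-0.185,"dz":0.032,"wx":0,"wy":0,"wz":0,"hand":220},{"dx":0,"dy":0,"dz":0,"wx":0,"wy":0,"wz":0,"hand":220}]}}

```text
clock: 7.65
position: [600.5, -51.8, 112.9]
orientation: [-1.871, -2.521, 0.002]
force: [-6.7, 1.0, 8.2]
width: 25.7
```

```bash
python3 -c "
from h import *
state()"
```

```text
t 7.65 pos [600.5 -51.8 112.9] loc [-1.5 15.8] jaw 0.294 z [-0.002  0.    -1.   ] F [-6.7  1.   8.2] w 25.7
```

Request:
{"op": "drive_tool", "data": {"commands": [{"dx":0.06,"dy":-0.185,"dz":0.019,"wx":0,"wy":0,"wz":0,"hand":220},{"dx":0.06,"dy":-0.185,"dz":0.006,"wx":0,"wy":0,"wz":0,"hand":220},{"dx":0.057,"dy":-0.185,"dz":-0.006,"wx":0,"wy":0,"wz":0,"hand":220},{"dx":0.057,"dy":-0.185,"dz":-0.019,"wx":0,"wy":0,"wz":0,"hand":220},{"dx":0.057,"dy":-0.185,"dz":-0.032,"wx":0,"wy":0,"wz":0,"hand":220},{"dx":0.05,"dy":-0.15,"dz":-0.04,"wx":0,"wy":0,"wz":0,"hand":220},{"dx":0,"dy":0,"dz":0,"wx":0,"wy":0,"wz":0,"hand":220}]}}

```text
clock: 8.23
position: [615.2, -95.8, 109.5]
orientation: [1.872, 2.521, 0.0]
force: [-1.6, 0.2, 4.5]
width: 25.7
```

```bash
python3 -c "
from h import *
state()"
```

```text
t 8.23 pos [615.2 -95.8 109.5] loc [ -0.4 -30.5] jaw 0.293 z [ 0.001 -0.001 -1.   ] F [-1.6  0.2  4.5] w 25.7
```

Request:
{"op": "drive_tool", "data": {"commands": [{"dx":0.115,"dy":0.035,"dz":-0.003,"wx":-0.145,"wy":0.472,"wz":0,"hand":220},{"dx":0.115,"dy":0.035,"dz":-0.01,"wx":-0.145,"wy":0.472,"wz":0,"hand":220},{"dx":0.115,"dy":0.035,"dz":-0.016,"wx":-0.145,"wy":0.472,"wz":0,"hand":220},{"dx":0.115,"dy":0.035,"dz":-0.022,"wx":-0.145,"wy":0.472,"wz":0,"hand":220},{"dx":0,"dy":0,"dz":0,"wx":0,"wy":0,"wz":0,"hand":220}]}}

```text
clock: 8.65
position: [634.6, -89.2, 107.3]
orientation: [-1.793, -2.417, 0.255]
force: [-1.9, -2.5, 7.0]
width: 25.7
```

```bash
python3 -c "
from h import *
state()"
```

```text
t 8.65 pos [634.6 -89.2 107.3] loc [ 20.1 -30. ] jaw 0.294 z [-0.197 -0.063 -0.978] F [-1.9 -2.5  7. ] w 25.7
```

Request:
{"op": "drive_tool", "data": {"commands": [{"dx":0.11,"dy":0.033,"dz":-0.028,"wx":-0.145,"wy":0.472,"wz":0,"hand":220},{"dx":0.1,"dy":0.03,"dz":-0.034,"wx":-0.145,"wy":0.472,"wz":0,"hand":220},{"dx":0,"dy":0,"dz":0,"wx":0,"wy":0,"wz":0,"hand":220},{"dx":0.02,"dy":0.006,"dz":0,"wx":0,"wy":0,"wz":0,"hand":220},{"dx":0,"dy":0,"dz":0,"wx":0,"wy":0,"wz":0,"hand":220}]}}

```text
clock: 9.07
position: [642.9, -86.7, 105.0]
orientation: [-1.75, -2.358, 0.37]
force: [-0.5, -0.5, 4.5]
width: 25.7
```

```bash
python3 -c "
from h import *
s=state()"
```

```text
t 9.07 pos [642.9 -86.7 105. ] loc [ 28.8 -30. ] jaw 0.293 z [-0.291 -0.091 -0.952] F [-0.5 -0.5  4.5] w 25.7
```

Request:
{"op": "drive_tool", "data": {"commands": [{"dx":0.03,"dy":0.009,"dz":-0.01,"wx":0,"wy":0,"wz":0,"hand":220},{"dx":0.03,"dy":0.009,"dz":-0.01,"wx":0,"wy":0,"wz":0,"hand":220},{"dx":0,"dy":0,"dz":0,"wx":0,"wy":0,"wz":0,"hand":220}]}}

```text
clock: 9.32
position: [644.3, -86.3, 104.5]
orientation: [-1.749, -2.356, 0.373]
force: [-5.1, -2.9, 7.3]
width: 25.9
```

Request:
{"op": "drive_tool", "data": {"commands": [{"dx":0.03,"dy":0.009,"dz":-0.01,"wx":0,"wy":0,"wz":0,"hand":220},{"dx":0,"dy":0,"dz":0,"wx":0,"wy":0,"wz":0,"hand":220}]}}

```text
clock: 9.48
position: [645.1, -86.1, 104.2]
orientation: [-1.749, -2.355, 0.374]
force: [-6.7, -2.8, 8.5]
width: 25.8
```

```bash
python3 -c "
from h import *
s=state()"
```

```text
t 9.48 pos [645.1 -86.1 104.2] loc [ 31.  -30.1] jaw 0.293 z [-0.295 -0.091 -0.951] F [-6.7 -2.8  8.5] w 25.8
```

Request:
{"op": "drive_tool", "data": {"commands": [{"dx":0.04,"dy":0.012,"dz":-0.012,"wx":0,"wy":0,"wz":0,"hand":220},{"dx":0.02,"dy":0.006,"dz":0,"wx":0,"wy":0,"wz":0,"hand":220},{"dx":0,"dy":0,"dz":0,"wx":0,"wy":0,"wz":0,"hand":220}]}}

```text
clock: 9.73
position: [646.6, -85.8, 103.6]
orientation: [-1.748, -2.352, 0.377]
force: [-10.6, -3.8, 10.0]
width: 25.9
```

```bash
python3 -c "
from h import *
s=state()"
```

```text
t 9.73 pos [646.6 -85.8 103.6] loc [ 32.5 -30.2] jaw 0.292 z [-0.297 -0.091 -0.95 ] F [-10.6  -3.8  10. ] w 25.9
```

Request:
{"op": "drive_tool", "data": {"commands": [{"dx":0,"dy":0,"dz":0,"wx":0,"wy":0,"wz":0,"hand":120},{"dx":0,"dy":0,"dz":0,"wx":0,"wy":0,"wz":0,"hand":100},{"dx":0,"dy":0,"dz":0,"wx":0,"wy":0,"wz":0,"hand":100},{"dx":0,"dy":0,"dz":0,"wx":0,"wy":0,"wz":0,"hand":100},{"dx":0.19,"dy":0.057,"dz":0.6,"wx":0,"wy":0,"wz":0,"hand":100},{"dx":0.19,"dy":0.057,"dz":0.6,"wx":0,"wy":0,"wz":0,"hand":100},{"dx":0,"dy":0,"dz":0.9,"wx":0,"wy":0,"wz":0,"hand":100},{"dx":0,"dy":0,"dz":0.6,"wx":0,"wy":0,"wz":0,"hand":100}]}}

```text
clock: 10.4
position: [664.0, -79.3, 213.9]
orientation: [-1.75, -2.36, 0.368]
force: [-0.2, 0.5, 1.5]
width: 51.6
```

Request:
{"op": "drive_tool", "data": {"commands": [{"dx":-0.8,"dy":-0.2,"dz":0,"wx":0.29,"wy":-0.944,"wz":0,"hand":100},{"dx":-0.8,"dy":-0.2,"dz":0,"wx":0.29,"wy":-0.944,"wz":0,"hand":100},{"dx":-0.8,"dy":-0.2,"dz":0,"wx":0.29,"wy":-0.944,"wz":0,"hand":100},{"dx":-0.8,"dy":0,"dz":0,"wx":0,"wy":0,"wz":0,"hand":100},{"dx":-0.8,"dy":0,"dz":0,"wx":0,"wy":0,"wz":0,"hand":100},{"dx":0,"dy":0,"dz":0,"wx":0,"wy":0,"wz":0,"hand":100}]}}

```text
clock: 10.9
position: [525.0, -98.7, 212.4]
orientation: [-1.838, -2.483, 0.101]
force: [0.7, -0.1, -0.1]
width: 51.8
```

```bash
python3 -c "
from h import *
s=state()
for n in('scene','top'):
  c=capture(n);save(c,n+'5.png')
  for t,z in(('knob',125),('lock_tab',108)):
    for r in find_in(n,t)[:2]: print(n,t,np.round(r['uv'],1),round(r['confidence'],2),loc(at(c,r['uv'],z)))
a=cv2.imread('pics/scene5.png')[200:400,210:460]; cv2.imwrite('pics/g.png',cv2.resize(a,(750,600),interpolation=2))"
```

```text
t 10.9 pos [525.  -98.7 212.4] loc [-87.4  -6.9] jaw 0.296 z [-0.079 -0.022 -0.997] F [ 0.7 -0.1 -0.1] w 51.8
scene knob [352.9 278.6] 0.88 [ 29.6 -29.1]
scene lock_tab [265.3 323.8] 0.61 [-113.7   -4.1]
top knob [384.5 231.3] 0.52 [ 34.7 -15. ]
```

View pics/g.png

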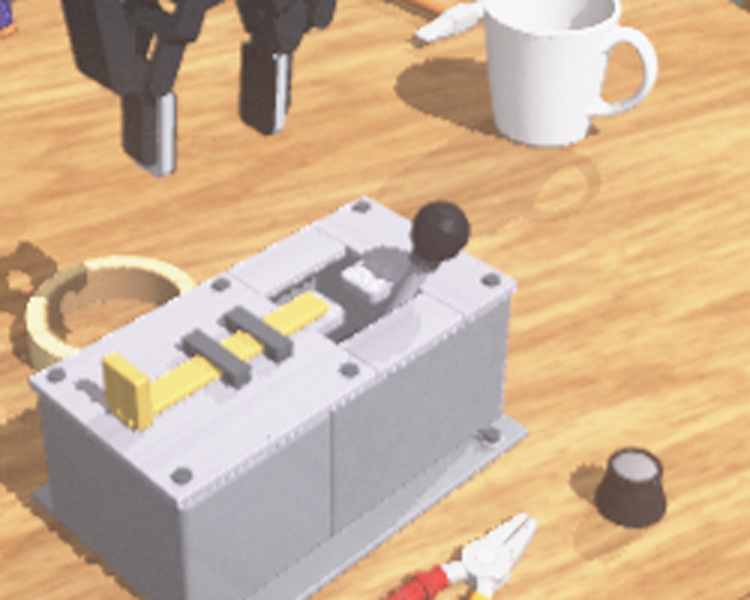

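The knob is at (440,232) in the crop, in the right lane and well forward. The lock is still open, with the tab at (128,390).

```bash
python3 -c "
from h import *
c=capture('scene')
g=cv2.imread('pics/scene5.png')[255:300,330:380].max(2); ys,xs=np.where(g<75)
k=(xs<60); print(len(xs),xs.min()+330,xs.max()+330,ys.min()+255,ys.max()+255)
print(loc(at(c,(356.7,277),125)))
for th in(.31,.28,.25):
  import math
  x=120*math.sin(th)*math.cos(.27);y=-31;print(th,proj(c,[*wor(x,y),15+120*math.cos(th)*math.cos(.27)]))
"
```

```text
Traceback (most recent call last):
ValueError: zero-size array to reduction operation minimum which has no identity
```

```bash
python3 -c "
from h import *
import math
c=capture('scene')
print(loc(at(c,(356.7,277),125)))
for s,T in((1,(.31,.28,.25)),(-1,(-.046,))):
 for th in T:
  print(th,proj(c,[*wor(120*math.sin(th),-31*s),15+120*math.cos(th)*math.cos(.27)]))
"
```

```text
[ 36.6 -30.1]
0.31 [357.2 277.2]
0.28 [355.6 277.5]
0.25 [354. 278.]
-0.046 [307.3 268.1]
```

Request:
{"op": "drive_tool", "data": {"commands": [{"dx":-0.57,"dy":-0.09,"dz":0,"wx":0.12,"wy":-0.38,"wz":0,"hand":100},{"dx":-0.57,"dy":-0.09,"dz":0,"wx":0.11,"wy":-0.37,"wz":0,"hand":100},{"dx":0,"dy":0,"dz":0,"wx":0,"wy":0,"wz":0,"hand":100},{"dx":0,"dy":0,"dz":0,"wx":0,"wy":0,"wz":0,"hand":100}]}}

```text
clock: 11.63
position: [483.9, -106.3, 213.6]
orientation: [1.868, 2.524, 0.004]
force: [-0.3, -0.5, 0.5]
width: 51.9
```

```bash
python3 -c "
from h import *
s=state()"
```

```text
t 11.63 pos [ 483.9 -106.3  213.6] loc [-129.   -2.] jaw 0.296 z [ 0.003  0.001 -1.   ] F [-0.3 -0.5  0.5] w 51.9
```

Request:
{"op": "drive_tool", "data": {"commands": [{"dx":-0.12,"dy":0.01,"dz":-0.7,"wx":0,"wy":0,"wz":0,"hand":100},{"dx":0,"dy":0,"dz":-0.8,"wx":0,"wy":0,"wz":0,"hand":100},{"dx":0,"dy":0,"dz":-0.8,"wx":0,"wy":0,"wz":0,"hand":100},{"dx":0,"dy":0,"dz":0,"wx":0,"wy":0,"wz":0,"hand":100},{"dx":0,"dy":0,"dz":0,"wx":0,"wy":0,"wz":0,"hand":100}]}}

```text
clock: 12.05
position: [479.5, -105.4, 120.8]
orientation: [-1.867, -2.525, -0.002]
force: [1.1, 0.2, 1.0]
width: 52.1
```

```bash
python3 -c "
from h import *
s=state()"
```

```text
t 12.05 pos [ 479.5 -105.4  120.8] loc [-132.9    0.2] jaw 0.298 z [-0.     0.002 -1.   ] F [1.1 0.2 1. ] w 52.1
```

Request:
{"op": "drive_tool", "data": {"commands": [{"dx":-0.01,"dy":0,"dz":-0.44,"wx":0,"wy":0,"wz":0,"hand":140},{"dx":0,"dy":0,"dz":0,"wx":0,"wy":0,"wz":0,"hand":180},{"dx":0,"dy":0,"dz":0,"wx":0,"wy":0,"wz":0,"hand":220},{"dx":0,"dy":0,"dz":0,"wx":0,"wy":0,"wz":0,"hand":255},{"dx":0,"dy":0,"dz":0,"wx":0,"wy":0,"wz":0,"hand":255},{"dx":0,"dy":0,"dz":0,"wx":0,"wy":0,"wz":0,"hand":255}]}}

```text
clock: 12.55
position: [480.1, -105.9, 105.9]
orientation: [1.865, 2.522, 0.006]
force: [0.1, 0.7, 6.4]
width: 6.0
```

Request:
{"op": "drive_tool", "data": {"commands": [{"dx":0.14,"dy":0.044,"dz":0,"wx":0,"wy":0,"wz":0,"hand":255},{"dx":0.14,"dy":0.044,"dz":0,"wx":0,"wy":0,"wz":0,"hand":255},{"dx":0.14,"dy":0.044,"dz":0,"wx":0,"wy":0,"wz":0,"hand":255},{"dx":0.14,"dy":0.044,"dz":0,"wx":0,"wy":0,"wz":0,"hand":255},{"dx":0,"dy":0,"dz":0,"wx":0,"wy":0,"wz":0,"hand":255}]}}

```text
clock: 12.97
position: [503.2, -98.6, 105.9]
orientation: [1.865, 2.522, 0.007]
force: [1.6, 1.4, 6.2]
width: 6.0
```

```bash
python3 -c "
from h import *
s=state()"
```

```text
t 12.97 pos [503.2 -98.6 105.9] loc [-108.3   -0.3] jaw 0.298 z [ 0.007  0.001 -1.   ] F [1.6 1.4 6.2] w 6.0
```

Request:
{"op": "drive_tool", "data": {"commands": [{"dx":0.05,"dy":0.015,"dz":0,"wx":0,"wy":0,"wz":0,"hand":255},{"dx":0.04,"dy":0.012,"dz":0,"wx":0,"wy":0,"wz":0,"hand":255},{"dx":0.03,"dy":0.009,"dz":0,"wx":0,"wy":0,"wz":0,"hand":255},{"dx":0,"dy":0,"dz":0,"wx":0,"wy":0,"wz":0,"hand":255},{"dx":0,"dy":0,"dz":0,"wx":0,"wy":0,"wz":0,"hand":255}]}}

```text
clock: 13.38
position: [505.9, -97.8, 105.8]
orientation: [1.867, 2.524, 0.002]
force: [-8.5, -0.8, 10.7]
width: 5.7
```

```bash
python3 -c "
from h import *
s=state()"
```

```text
t 13.38 pos [505.9 -97.8 105.8] loc [-105.4   -0.3] jaw 0.297 z [ 0.002 -0.    -1.   ] F [-8.5 -0.8 10.7] w 5.7
```

Request:
{"op": "drive_tool", "data": {"commands": [{"dx":0.05,"dy":0.015,"dz":0,"wx":0,"wy":0,"wz":0,"hand":255},{"dx":0,"dy":0,"dz":0,"wx":0,"wy":0,"wz":0,"hand":255},{"dx":0,"dy":0,"dz":0,"wx":0,"wy":0,"wz":0,"hand":255}]}}

```text
clock: 13.63
position: [506.0, -97.8, 105.7]
orientation: [-1.868, -2.524, 0.004]
force: [-20.7, -2.7, 15.7]
width: 6.3
```

Request:
{"op": "drive_tool", "data": {"commands": [{"dx":0,"dy":0,"dz":0,"wx":0,"wy":0,"wz":0,"hand":200},{"dx":0,"dy":0,"dz":0,"wx":0,"wy":0,"wz":0,"hand":180},{"dx":0,"dy":0,"dz":0,"wx":0,"wy":0,"wz":0,"hand":180},{"dx":0,"dy":0,"dz":0.7,"wx":0,"wy":0,"wz":0,"hand":180},{"dx":0,"dy":0,"dz":0.9,"wx":0,"wy":0,"wz":0,"hand":170},{"dx":0,"dy":0,"dz":0.9,"wx":0,"wy":0,"wz":0,"hand":170},{"dx":-0.3,"dy":0,"dz":0.5,"wx":0,"wy":0,"wz":0,"hand":170},{"dx":0,"dy":0,"dz":0,"wx":0,"wy":0,"wz":0,"hand":170}]}}

```text
clock: 14.3
position: [497.4, -97.0, 229.9]
orientation: [1.862, 2.517, 0.01]
force: [-0.1, -0.2, 1.5]
width: 28.6
```

```bash
python3 -c "
from h import *
s=state()
c=capture('scene');save(c,'scene6.png')
for t,z in(('knob',125),('lock_tab',108),('tape',12),('pliers',5),('eyepiece',13)):
    for r in find_in('scene',t)[:2]: print(t,np.round(r['uv'],1),round(r['confidence'],2),loc(at(c,r['uv'],z)))
a=cv2.imread('pics/scene6.png')[230:430,200:460]; cv2.imwrite('pics/i.png',cv2.resize(a,(780,600),interpolation=2))"
```

```text
t 14.3 pos [497.4 -97.  229.9] loc [-113.3    2.9] jaw 0.297 z [ 0.012 -0.001 -1.   ] F [-0.1 -0.2  1.5] w 28.6
knob [351.3 278.5] 0.56 [ 28.1 -27.3]
knob [353.9 281.5] 0.41 [ 25.4 -35. ]
lock_tab [288.7 311.7] 0.97 [-74.3  -6.2]
tape [239.  295.2] 0.88 [-32.2 182.8]
pliers [356.4 397.8] 0.93 [ -48.2 -114.3]
eyepiece [420.8 356.8] 0.92 [  73.8 -131.2]
```

View pics/i.png

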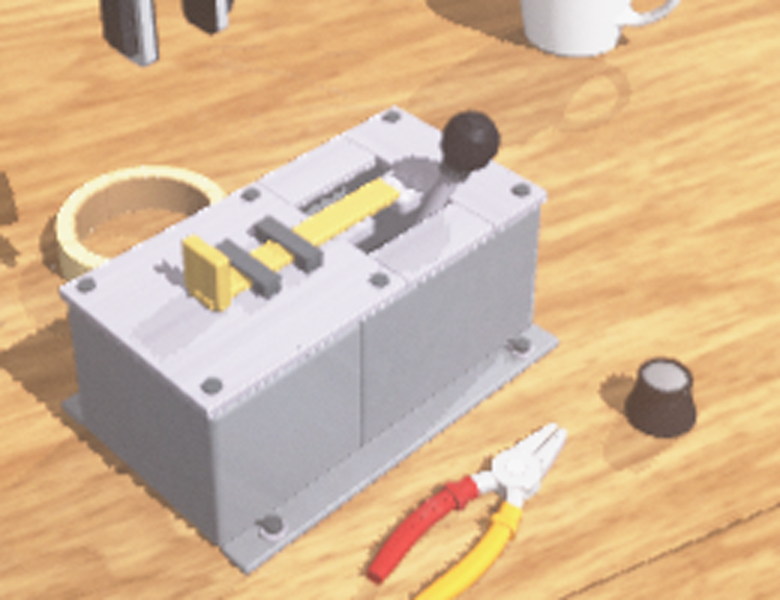

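The tab is back at (206,272), matching the first picture. The knob is at (470,140), right lane and forward. The tape, pliers and eyepiece have not moved.

```bash
python3 -c "
from plant import job_done
print(job_done())"
```

```text
the job is handed in; nothing more can be done
None
```

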